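# Press a lacquer inlay under a drilled caul

### The arm

A 7-joint arm with a two-finger parallel gripper is mounted at the origin on the work surface. World frame = base frame: x ahead of the robot, y to its left, z up, the work surface at z = 0. Lengths are in m, angles in rad, forces in N, time in s.
With the tool pointing down it reaches from about 0.425 to 0.925 m from the base axis. Payload 6.8 kg.
Tool frame: the origin (TCP) lies at the very end of the fingers, on their centre line; the grasp point (between the pads) lies 19 mm behind it; z points along the fingers, y is the line along which they close (so a half turn about z gives the same grasp; the last joint's range is limited). The gripper opens to 88 mm and grips with 3 to 60 N. Pads are 20 mm wide; open, the fingers measure 115 mm over their backs; the gripper's body (75 mm by 178 mm) begins 61 mm behind the grasp point.
Start: joints at [1.143, 0.477, 0.022, 1.555, -0.011, 1.109, -0.083], TCP at [0.212, -0.641, 0.223] pointing down, gripper open.
Joint ranges: [-2.96, 2.96], [-0.34, 2.1], [-1.41, 1.46], [0.24, 2.44], [-1.37, 4.51], [0.17, 1.92], [-2.96, 2.96]. Speed limits (rad/s): [2.39, 2.39, 3.14, 3.14, 3.14, 3.14, 3.14].

### API

Orientations are given as [roll, pitch, yaw] about the fixed x, y, z axes, in that order (R = Rz(yaw) Ry(pitch) Rx(roll)).
In Python, from station import telemetry, eyes, bot gives the robot as it stands.
- The arm moves only by the tool arm_command, never from a script. Its argument "increments" is a list of rows, each a list of 2 entries, a list of its own where there are three numbers: the shift along the world's x, y, z in mm, then the turn, a rotation vector about the world's x, y, z in degrees. A call has 1 to 5 rows; each row shifts and turns the commanded pose from where the row before left it; what a row does not reach is not made up. A row lasts 1/8 s, in which the tool goes at most 62.5 mm and 10.7 degrees, less where a joint would pass 70% of its speed; a pose out of reach is approached as far as the arm can. A call is refused whole if a number of a shift passes 62.5 or a number of a turn 10.7, either way. A call with a gripper value outside its range is refused whole. "fingers" is the closure, from 0 (fully open) to 1 (shut), set as the call begins (left out, the last holds). The fingers move at their own pace and stop on an object; "grip_force" is the grip in N (left out, the last holds). Time passes only in rows, so rows that do not move let the fingers close. It gives the time, the measured TCP pose, the force, the opening and the grip force at its end, in the units of the state.
- telemetry.get_state(): the state, without advancing time (a new reading comes with each control period).
- eyes.grab_frame(name): name is "side" or "top" or "wrist"; returns a dict with "color" (400x640x3 uint8, red, green, blue), "mtx" (3x3 intrinsics, pixels), "distortion" ([k1, k2, p1, p2, k3] as OpenCV has them; the pictures are not rectified), "R" (3x3) and "t" (3): a world point X has camera coordinates R X + t. Camera axes: x right, y down, z forward; pixel columns grow to the right and rows downward; lengths in m; the calibration is good to about 2 mm. A picture is of the moment at which its call begins. There is no depth.
- bot.hand_in(): hands the job in; it is judged then, once.
The state is a dict: "clock": time; "joint_pos": joint angles; "dq": joint speeds; "joint_torque": joint torques, N m; "tcp_pos": TCP position; "tcp_rot": TCP orientation; "force": force on the tool from outside, world axes, zero at the start; "wrist_torque": the same for the moment, N m; "finger_gap": finger opening in m; "grip_force": force on a finger pad.
Only numpy, scipy, OpenCV 4.12 (cv2) and the standard library are available. Lean on these libraries where they do the work, as an engineer would, in place of code of your own. Each camera call takes 0.05 s, during which the arm holds its last target. There are 200 camera calls.

### The job

Set the drilled wooden caul on the bonding press: lower it over the tall steel rod, keeping it square and not forcing it, until it lies flat over the black inlaid tile, in line with the press. Then lean on it with a steady push of about 10 newtons for two seconds so that the inlay beds down (much more would crack it), let go and leave it lying there. Leave the other things on the bench where they are.

Things in the scene. Friction and masses are not known exactly. Their poses are not given: they have to be found in the camera images.
- caul: Drilled caul: loose wooden press plate, about 0.4 kg, lying flat on the bench. Origin on its underside, below the middle of its grip fin; x points to the drilled nose, z up. Foot board x -55 to 45, y -35 to 35 mm; narrower nose 44 mm wide from x 45 to 115 mm; both 24 mm thick, underside flat throughout. Centre of mass 12 mm from the origin towards the nose.
- caul_grip (a point): A point to grip in the caul's upright steel fin, 50 mm above the caul's origin. The fin is 70 mm long along the caul's x (-35 to 35), 16 mm thick in its y, and stands on the board from z 24 to 69 mm.
- caul_hole (a point): Centre of the through hole in the caul's nose, at the underside, 90 mm from the caul's origin along its x. Hole diameter 18 mm, 24 mm deep, axis along the caul's z.
- press: Bonding press, fixed to the bench: dark wooden base board 205 x 120 x 20 mm with a tall steel guide rod and a black lacquered tile with a brass rosette. Origin on the bench, below the tile's centre; x points from tile to rod, z up. When seated in line, the caul's x and y axes match the press's and the caul's origin is above this one (within 15 mm).
- tile_under (a point): Point on top of the base board, 20 mm above the bench, below the centre of the tile (80 x 80 mm). The tile's top is 40 to 62 mm above the bench: its bed is set to another height each time, which is not measured and must be felt. The tile rests on stiff springs, about 6 N per mm, and sinks straight down, 8 mm at most.
- rod_tip (a point): Top centre of the press's upright steel rod, 185 mm above the bench, 90 mm from the press's origin along its x. Rod diameter 16 mm, tapering to 14 mm over the last 2 mm; its flange on the base is 36 mm across and reaches 26 mm above the bench.
- mug: blue mug, 84 mm across, 100 mm tall, origin on its underside; to be left alone
- bowl: white bowl, 170 mm across, 70 mm tall, origin on its underside; to be left alone
- phone: flat black phone, 140 x 70 x 9 mm, origin on its underside; to be left alone
- disc: low white ceramic disc, 52 mm across, 12 mm tall, origin on its underside; to be left alone
- sandblock: cork sanding block, 90 x 50 x 28 mm, origin on its underside; to be left alone
- jar: amber jar with a steel cap, 60 mm across, 80 mm tall, origin on its underside; to be left alone
- brush: brush lying on the bench, origin on its underside; to be left alone
- driver: screwdriver lying on the bench, origin on its underside; to be left alone
Things that resemble listed ones, but are neither listed nor needed, are in the scene too. Of the things like the caul, leave any that is purple; of the rest the larger one is meant.

How it is judged:
On the way, in this order (a step that is already met when the one before it is completed fails the run):
1. the caul is threaded on the rod, square, its underside at least 30 mm below the rod's tip (horizontal distance between caul_hole and rod_tip below 0.003 m and angle between caul's own z axis and vertical below 0.08 rad and z of caul_hole in the frame of rod_tip below -0.03 m), for 0.1 s.
2. the caul is flat on the tile and presses on it with 9 to 18 N (its weight included) for 1.5 s (contact force between caul and press between 9 and 18 N and horizontal distance between caul_hole and rod_tip below 0.003 m and angle between caul's own z axis and vertical below 0.04 rad and z of caul in the frame of press between 0.03 and 0.066 m and x of caul in the frame of press between -0.015 and 0.015 m and y of caul in the frame of press between -0.015 and 0.015 m), for 1.5 s.
At the end, for the whole second after the job is handed in: The caul rests on the tile under its own weight, on the rod (hole axis within 3 mm of the rod's), tilted less than 0.04 rad, its origin within 15 mm of the press's along the press's x and y, at rest and released (horizontal distance between caul_hole and rod_tip below 0.003 m and angle between caul's own z axis and vertical below 0.04 rad and z of caul in the frame of press between 0.03 and 0.066 m and x of caul in the frame of press between -0.015 and 0.015 m and y of caul in the frame of press between -0.015 and 0.015 m and contact force between caul and press between 2 and 8 N and linear speed of caul below 0.01 m/s and angular speed of caul below 0.05 rad/s); the robot touches nothing.
It fails at once if the caul is forced on the press (rod or tile) with more than 25 N (contact force between caul and press above 25 N).
It fails at once if a bystander is moved more than 40 mm (distance of any of mug, bowl, phone, disc, sandblock, jar, brush, driver from where it was at the start of the episode above 0.04 m).
It also fails if it takes over 69 s, if anything falls off the work surface, if the arm or the gripper's body presses on something with over 40 N, if the wrist force passes 120 N, or if a joint passes its speed limit or range.

## Working session

There is one attempt and no reset: what is moved stays moved. The work goes in short steps, Python scripts to look and compute and a tool call to move; the robot and the scene stay as the last step left them, time stands still between calls to the robot, and variables do not carry over. Pictures are saved under pics/ and viewed, at most 10 in all, crops included, and the job is handed in when it is done.

Besides the shell and the picture viewer there is one more tool, called after "Request:" in YAML: its name, and indented under it one key for each argument. arm_command: Moves the arm, as the interface text tells. Its arguments: {"type":"object","properties":{"increments":{"type":"array","items":{"type":"array"}},"fingers":{"type":"number"},"grip_force":{"type":"number"}},"required":["increments"]}

```bash
mkdir -p pics; ls; cat > h.py <<'E'
import numpy as np, cv2, json
from station import telemetry, eyes, bot
def grab(n,f):
    d=eyes.grab_frame(n); cv2.imwrite(f'pics/{f}.png',cv2.cvtColor(d['color'],cv2.COLOR_RGB2BGR))
    np.savez(f'pics/{f}.npz',**{k:np.array(d[k]) for k in d}); return d
def ray(d,uv):
    p=cv2.undistortPoints(np.array([[uv]],float),d['mtx'],d['distortion'])[0,0]
    R=d['R']; return -R.T@d['t'].ravel(), R.T@np.r_[p,1]
def at(d,uv,z):
    c,r=ray(d,uv); return c+r*(z-c[2])/r[2]
def proj(d,X):
    return cv2.projectPoints(np.array(X,float).reshape(-1,3),cv2.Rodrigues(np.array(d['R']))[0],d['t'],d['mtx'],d['distortion'])[0][:,0]
def load(f): return dict(np.load(f'pics/{f}.npz'))
E
python3 - <<'E'
from h import *
for n in ('top','side'): 
    d=grab(n,n+'0'); print(n, -d['R'].T@d['t'].ravel(), d['mtx'][0,0])
s=telemetry.get_state(); print(s)
E
```

```text
pics
top [0.42619439 0.01332562 1.74198212] 509.7101943610865
side [0.28945232 0.87188172 0.896065  ] 459.3720574242682
{'clock': 0.1, 'joint_pos': array([ 1.14287005,  0.47767269,  0.02236028,  1.55634034, -0.01150507,
        1.10930243, -0.08311574]), 'dq': array([-0.00053386, -0.00216667, -0.00120433, -0.00202762, -0.00205565,
       -0.00286407, -0.00081483]), 'joint_torque': array([ 5.07585661e-03, -5.84086382e+01,  1.54039320e+00, -2.73313880e+01,
       -5.42041543e-02,  1.30803222e-02,  4.61864863e-05]), 'tcp_pos': array([ 0.21203143, -0.64026445,  0.22181446]), 'tcp_rot': array([-3.14000257e+00,  1.17788297e-04,  3.19812866e-01]), 'force': array([ 0.42500395, -0.60128982, -0.23619783]), 'wrist_torque': array([0.00714394, 0.04199473, 0.00406553]), 'grip_force': 0.0, 'finger_gap': 0.08742002698722212}
```

View pics/top0.png

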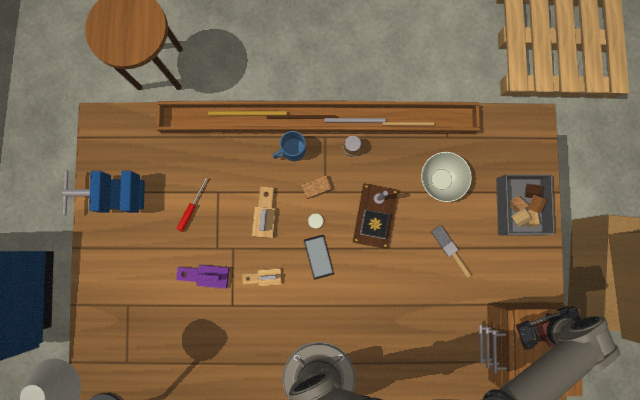

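View pics/side0.png

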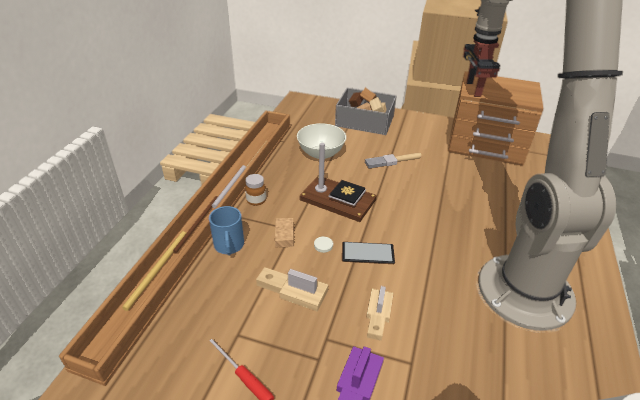

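The top view shows the larger wooden caul at about (264,212), nose up, and the press at (377,215) with its rod near (381,198). The small caul at (262,277) and the purple one at (203,276) are decoys. I'll enlarge the area around the caul and press.

```bash
python3 - <<'E'
import cv2
a=cv2.imread('pics/top0.png')[175:255,240:410]; b=cv2.imread('pics/side0.png')[135:315,250:390]
A=cv2.resize(a[:,:48],None,fx=7,fy=7,interpolation=2);B=cv2.resize(a[:,105:165],None,fx=7,fy=7,interpolation=2)
cv2.imwrite('pics/c1.png',cv2.hconcat([A,B]))
E
```

```text
(no output)
```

View pics/c1.png

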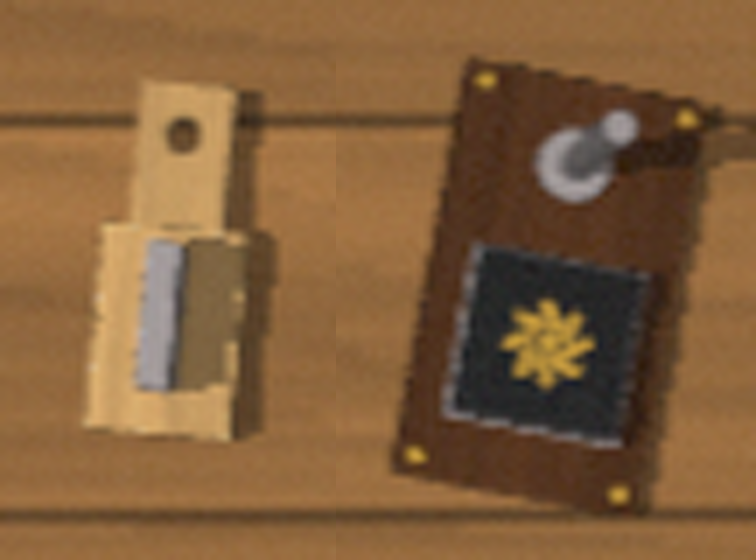

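```bash
cat > fit1.py <<'E'
from h import *
from scipy.optimize import least_squares
d=load('top0')
L=lambda x,y:(240+(x+.5)/7-.5,175+(y+.5)/7-.5); Rr=lambda x,y:(345+(x-336+.5)/7-.5,175+(y+.5)/7-.5)
def fit(P,U,x0):
    P=np.array(P);U=np.array(U)
    def f(q):
        c,s=np.cos(q[2]),np.sin(q[2])
        W=np.c_[q[0]+c*P[:,0]-s*P[:,1],q[1]+s*P[:,0]+c*P[:,1],P[:,2]]/1
        return (proj(d,W)-U).ravel()
    r=least_squares(f,x0,loss='soft_l1'); print(np.round(r.x,4),np.round(r.fun.reshape(-1,2),1).tolist()); return r.x
caul=fit([(.115,.022,.024),(.115,-.022,.024),(.09,0,.024),(-.055,.035,.024),(-.055,-.035,.024),(.045,.035,.024),(.035,.008,.069),(.035,-.008,.069),(-.035,-.008,.069),(-.035,.008,.069)],
 [L(142,80),L(238,90),L(183,135),L(85,430),L(235,440),L(105,225),L(150,242),L(185,245),L(170,388),L(137,388)],[.55,.2,0])
press=fit([(.09,0,.185),(.09,0,.026),(0,0,.052)],[Rr(620,127),Rr(575,163),Rr(547,343)],[.55,-.2,-.1])
for n,uv,z in (('rodtip',Rr(620,127),.185),('flange',Rr(575,163),.026),('tile',Rr(547,343),.052)): print(n,at(d,uv,z))
print('base edge dirs',[at(d,Rr(*p),.02)[:2].round(4) for p in ((470,60),(708,105),(640,515),(395,470))])
E
python3 fit1.py
```

```text
[ 0.5278  0.1836 -0.0752] [[0.3, 0.2], [-0.5, -0.2], [0.3, 0.2], [0.4, -0.0], [-0.3, 0.1], [0.0, -0.3], [-0.1, -0.2], [-0.2, -0.3], [0.1, 0.5], [-0.0, 0.1]]
[ 0.5156 -0.1876 -0.1964] [[0.0, -0.1], [-0.0, 0.1], [0.0, -0.0]]
rodtip [ 0.60363266 -0.20510085  0.185     ]
flange [ 0.60418711 -0.20526943  0.026     ]
tile [ 0.51551127 -0.18759429  0.052     ]
base edge dirs [array([ 0.6553, -0.1553]), array([ 0.6332, -0.2715]), array([ 0.434 , -0.2356]), array([ 0.456 , -0.1173])]
```

Request:
arm_command:
  increments:
    - [[27, 33, 18], [0, 0, -4.5]]
    - [[27, 33, 18], [0, 0, -4.5]]
    - [[27, 33, 18], [0, 0, -4.5]]
    - [[27, 33, 18], [0, 0, -4.5]]
    - [[27, 33, 18], [0, 0, -4.6]]
  fingers: 0
  grip_force: 40

```text
clock: 0.72
tcp_pos: [0.3478, -0.4744, 0.3129]
tcp_rot: [-3.141, 0.001, -0.077]
force: [0.0, -0.4, 0.7]
finger_gap: 0.0875
grip_force: 0.0
```

Request:
arm_command:
  increments:
    - [[25, 47, 0], [0, 0, 0]]
    - [[25, 47, 0], [0, 0, 0]]
    - [[25, 47, 0], [0, 0, 0]]
    - [[25, 47, 0], [0, 0, 0]]
    - [[20, 47, 0], [0, 0, 0]]

```text
clock: 1.35
tcp_pos: [0.4677, -0.239, 0.3124]
tcp_rot: [-3.141, 0.0, -0.074]
force: [0.4, -0.1, 0.2]
finger_gap: 0.0879
grip_force: 0.0
```

Request:
arm_command:
  increments:
    - [[12, 50, 0], [0, 0, 0]]
    - [[12, 50, 0], [0, 0, 0]]
    - [[12, 50, 0], [0, 0, 0]]
    - [[12, 50, -20], [0, 0, 0]]
    - [[12, 50, -20], [0, 0, 0]]

```text
clock: 1.98
tcp_pos: [0.5273, 0.0107, 0.2722]
tcp_rot: [3.141, -0.0, -0.075]
force: [0.8, 0.0, -0.2]
finger_gap: 0.088
grip_force: 0.0
```

Request:
arm_command:
  increments:
    - [[0, 40, -20], [0, 0, 0]]
    - [[0, 40, -20], [0, 0, 0]]
    - [[0, 40, -20], [0, 0, 0]]
    - [[0, 40, -20], [0, 0, 0]]
    - [[1, 13, -20], [0, 0, 0]]

```text
clock: 2.6
tcp_pos: [0.5275, 0.1849, 0.1717]
tcp_rot: [-3.141, 0.001, -0.071]
force: [1.2, 0.0, -0.9]
finger_gap: 0.0875
grip_force: 0.0
```

```bash
python3 - <<'E'
from h import *
from scipy.spatial.transform import Rotation as Ro
s=telemetry.get_state(); d=grab('wrist','w1')
Rt=Ro.from_euler('xyz',s['tcp_rot']).as_matrix(); c=-d['R'].T@d['t'].ravel()
print(s['tcp_pos'],s['joint_pos'],'cam in tool',Rt.T@(c-s['tcp_pos']), Rt.T@d['R'].T)
q=np.array([.5278,.1836,-.0752])
def W(P):
    P=np.array(P); c,s=np.cos(q[2]),np.sin(q[2]); return np.c_[q[0]+c*P[:,0]-s*P[:,1],q[1]+s*P[:,0]+c*P[:,1],P[:,2]]
print(proj(d,W([(.09,0,.024),(.115,.022,.024),(.115,-.022,.024),(.035,.008,.069),(.035,-.008,.069),(-.035,-.008,.069),(-.035,.008,.069)])))
E
```

```text
[0.52750309 0.18490396 0.17171931] [-0.11666681  0.3750256  -0.41289789  1.86500018  0.18184238  0.93846828
 -2.25376157] cam in tool [ 0.07014412 -0.00048635 -0.16231737] [[-5.85743359e-04 -9.66393139e-01 -2.57068004e-01]
 [ 9.99999665e-01 -7.12883179e-04  4.01381143e-04]
 [-5.71151439e-04 -2.57067683e-01  9.66393233e-01]]
[[324.12906564  95.69780064]
 [300.7158237   67.91756088]
 [347.80908158  68.11424788]
 [314.7305096  159.49128402]
 [333.53514506 159.56254676]
 [332.51789146 236.58488877]
 [314.90745213 236.52415508]]
```

View pics/w1.png

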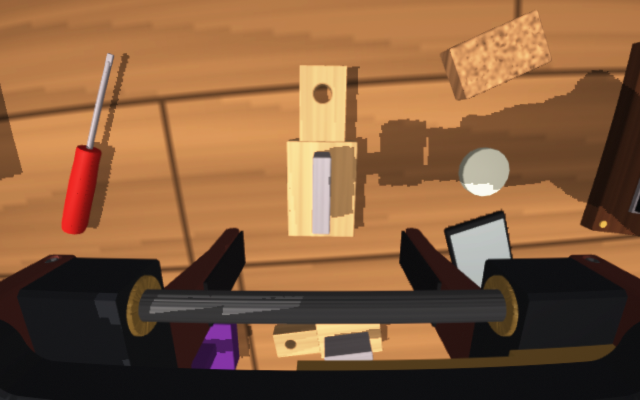

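The wrist view shows the caul's hole at (322,94) and its fin between u 314 and 331. Both agree with my estimate to about 1.5 mm, so I'll descend.

Request:
arm_command:
  increments:
    - [[1, 0, -35], [0, 0, 0]]
    - [[0, 0, -35], [0, 0, -0.2]]
    - [[0, 0, -35], [0, 0, 0]]
    - [[0, 0, -25], [0, 0, 0]]
    - [[0, 0, -10], [0, 0, 0]]

```text
clock: 3.28
tcp_pos: [0.5287, 0.1799, 0.0313]
tcp_rot: [3.139, 0.002, -0.08]
force: [0.4, -0.2, 0.7]
finger_gap: 0.0881
grip_force: 0.0
```

Request:
arm_command:
  increments:
    - [[0, 0, 0], [0, 0, 0]]
    - [[0, 0, 0], [0, 0, 0]]
    - [[0, 0, 0], [0, 0, 0]]
    - [[0, 0, 0], [0, 0, 0]]
    - [[0, 0, 0], [0, 0, 0]]
  fingers: 1
  grip_force: 40

```text
clock: 3.9
tcp_pos: [0.5294, 0.1823, 0.033]
tcp_rot: [-3.141, -0.001, -0.078]
force: [0.0, -0.1, -0.0]
finger_gap: 0.0411
grip_force: 0.0
```

Request:
arm_command:
  increments:
    - [[0, 0, 0], [0, 0, 0]]
    - [[0, 0, 0], [0, 0, 0]]
    - [[0, 0, 0], [0, 0, 0]]

```text
clock: 4.28
tcp_pos: [0.5292, 0.1827, 0.0327]
tcp_rot: [-3.141, -0.0, -0.078]
force: [-0.6, 2.3, 0.7]
finger_gap: 0.016
grip_force: 40.0
```

Request:
arm_command:
  increments:
    - [[0, 0, 20], [0, 0, 0]]
    - [[0, 0, 45], [0, 0, 0]]
    - [[0, 0, 55], [0, 0, 0]]
    - [[0, 0, 55], [0, 0, 0]]
    - [[0, 0, 50], [0, 0, 0]]

```text
clock: 4.9
tcp_pos: [0.5284, 0.1816, 0.2587]
tcp_rot: [3.141, 0.001, -0.078]
force: [1.3, -0.4, -4.2]
finger_gap: 0.016
grip_force: 40.0
```

Request:
arm_command:
  increments:
    - [[0, 0, 20], [0, 0, 0]]
    - [[0, 0, 0], [0, 0, 0]]
    - [[0, 0, 0], [0, 0, 0]]
    - [[0, 0, 0], [0, 0, 0]]

```text
clock: 5.4
tcp_pos: [0.5283, 0.1817, 0.2757]
tcp_rot: [3.14, 0.003, -0.078]
force: [-0.3, -0.5, -4.4]
finger_gap: 0.0159
grip_force: 40.0
```

```bash
python3 - <<'E'
from h import *
s=telemetry.get_state(); print(s['tcp_pos'],s['tcp_rot'],s['force'],s['wrist_torque'])
d=grab('wrist','w2'); e=grab('top','t2'); s2=grab('side','s2')
a=cv2.imread('pics/w2.png'); b=cv2.imread('pics/s2.png'); p=proj(s2,s['tcp_pos'])[0].astype(int); print(p)
x,y=p; x=max(x,80);y=max(y,75)
cv2.imwrite('pics/c2.png',cv2.hconcat([a[0:300,160:480],cv2.resize(b[y-75:y+75,x-80:x+80],None,fx=2,fy=2)]))
E
```

```text
[0.52829901 0.18169653 0.27573278] [ 3.14012874e+00  3.11834693e-03 -7.80957682e-02] [-0.30427587 -0.53484796 -4.39775287] [ 0.03296893  0.0567437  -0.02562625]
[303 206]
```

View pics/c2.png

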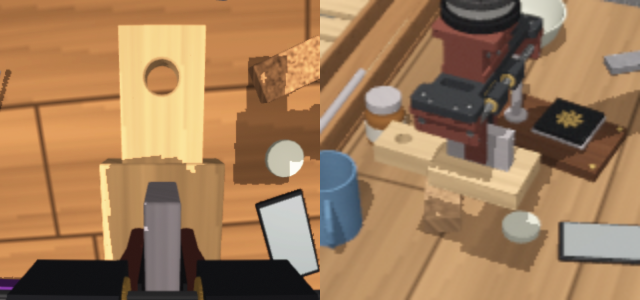

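Grasp is held. In the wrist view the hole is at (321,77) and the nose corners are at (278,25) and (366,25), and the caul looks level. I'll fit its pose in the tool frame.

```bash
cat > fit2.py <<'E'
from h import *
from scipy.optimize import least_squares
from scipy.spatial.transform import Rotation as Ro
d=load('w2')
P=np.array([(.115,.022,.024),(.115,-.022,.024),(.09,0,.024),(.045,.035,.024),(.045,-.035,.024),(.035,.008,.024),(.035,-.008,.024),(.035,.008,.069),(.035,-.008,.069),(.045,.022,.024),(.045,-.022,.024)])
U=np.array([(278,25),(366,25),(321,77),(261,165),(383,165),(308,183),(337,183),(304,203),(341,203),(280,162),(365,162)],float)
tcp=np.array([.5283,.1817,.27573]); tr=[3.1401,.0031,-.0781]
f=lambda q:(proj(d,Ro.from_euler('xyz',[0*q[3],q[4],q[5]]).apply(P)+q[:3])-U).ravel()
r=least_squares(lambda q:np.r_[f(q),(q[3])],[.528,.182,.243,0,0,-.078],loss='soft_l1')
q=r.x; print(np.round(q,4)); print(f(q).reshape(-1,2).round(1).tolist())
J=r.jac; print('sd',np.sqrt(np.diag(np.linalg.pinv(J.T@J))).round(4))
g=least_squares(lambda q:f(np.r_[q[:2],.243,0,0,q[2]]),[.528,.182,-.078]).x; print('flat fit',g.round(4))
h=Ro.from_euler('xyz',[0,q[4],q[5]]).apply([.09,0,0])+q[:3]; hf=np.r_[g[:2]+.09*np.array([np.cos(g[2]),np.sin(g[2])]),.243]
Rt=Ro.from_euler('xyz',tr); print('hole in tool',Rt.inv().apply(h-tcp),Rt.inv().apply(hf-tcp))
E
python3 fit2.py
```

```text
[ 0.5285  0.1818  0.2452  0.      0.012  -0.076 ]
[[-0.2, 0.3], [-0.2, 0.1], [1.0, 0.1], [-2.8, -0.6], [3.2, -1.0], [-0.2, -0.8], [-0.3, -0.9], [-0.8, 0.1], [1.0, 0.0], [1.9, 2.3], [-2.5, 2.0]]
sd [4.00e-04 4.00e-04 2.10e-03 1.00e+00 1.39e-02 5.10e-03]
flat fit [ 0.5287  0.1818 -0.0761]
hole in tool [ 0.09023917 -0.00034668  0.03133197] [ 0.09054253 -0.00035204  0.03244899]
```

Request:
arm_command:
  increments:
    - [[-1, -20, 0], [0, 0, -0.6]]
    - [[-2, -40, 0], [0, 0, -0.8]]
    - [[-2, -45, 0], [0, 0, -0.8]]
    - [[-2, -45, 0], [0, 0, -0.8]]
    - [[-2, -45, 0], [0, 0, -0.8]]

```text
clock: 6.18
tcp_pos: [0.5196, -0.0158, 0.2777]
tcp_rot: [3.141, -0.0, -0.147]
force: [0.6, -0.1, -4.1]
finger_gap: 0.0159
grip_force: 40.0
```

Request:
arm_command:
  increments:
    - [[-2, -45, 0], [0, 0, -0.8]]
    - [[-1, -45, 0], [0, 0, -0.8]]
    - [[-1, -45, 0], [0, 0, -0.8]]
    - [[0, -30, 0], [0, 0, -0.2]]
    - [[0, -10, 0], [0, 0, 0]]

```text
clock: 6.8
tcp_pos: [0.5149, -0.1912, 0.2775]
tcp_rot: [3.141, 0.0, -0.195]
force: [-1.2, 1.2, -3.5]
finger_gap: 0.0156
grip_force: 40.0
```

Request:
arm_command:
  increments:
    - [[0, 0, 0], [0, 0, 0]]
    - [[0, 0, 0], [0, 0, 0]]
    - [[0, 0, 0], [0, 0, 0]]

```text
clock: 7.18
tcp_pos: [0.5164, -0.1864, 0.2778]
tcp_rot: [-3.141, -0.0, -0.188]
force: [0.4, 0.3, -4.7]
finger_gap: 0.0157
grip_force: 40.0
```

```bash
python3 - <<'E'
from h import *
s=telemetry.get_state(); print(s['tcp_pos'],s['tcp_rot'],s['force'],s['wrist_torque'],s['joint_pos'])
d=grab('wrist','w3'); e=grab('top','t3'); f=grab('side','s3')
a=cv2.imread('pics/w3.png'); b=cv2.imread('pics/t3.png'); c=cv2.imread('pics/s3.png')
print(proj(e,[.604,-.2052,.26]),proj(f,[.604,-.2052,.2]))
x,y=proj(f,[.604,-.2052,.2])[0].astype(int)
cv2.imwrite('pics/c3.png',cv2.hconcat([cv2.resize(a[0:160,240:400],(480,480),interpolation=2),cv2.resize(c[y-80:y+80,x-53:x+53],(318,480),interpolation=2)]))
print('crop origin side',x-53,y-80)
E
```

```text
[ 0.51644256 -0.18635533  0.27775228] [-3.14123215e+00 -9.71168643e-05 -1.87601717e-01] [ 0.37703471  0.26573064 -4.71286301] [ 0.06359913  0.10420786 -0.00237826] [ 0.3998164   0.23030759 -0.19795421  1.78175498  0.04916026  1.13424795
 -1.57223479]
[[388.70327283 189.69874808]] [[323.07947625 138.35321599]]
crop origin side 270 58
```

View pics/c3.png

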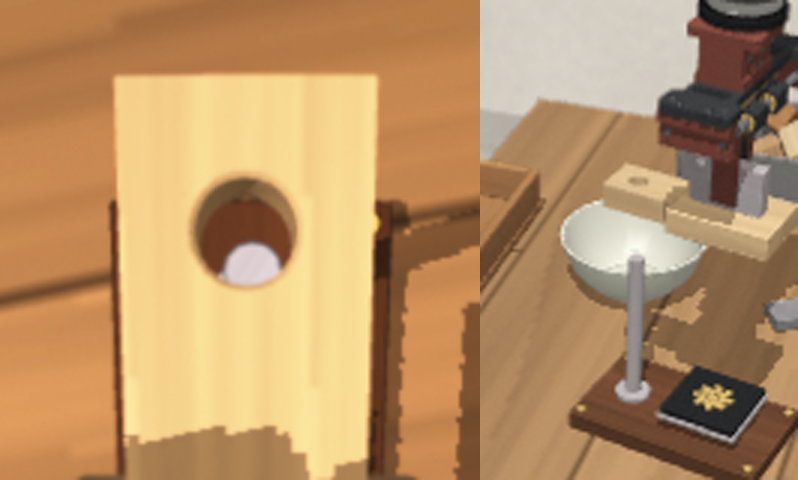

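The wrist view shows the hole rim centred at about (321.3,77), with the rod tip seen through it at about (324,90).

```bash
python3 - <<'E'
from h import *
d=load('w3')
h=at(d,(240+244/3,231/3),.2778-.0327+.024); r=at(d,(240+252/3,271/3),.185)
print(h,r,(r-h)*1000); print(proj(d,[.604,-.2052,.185]))
E
```

```text
[ 0.60560168 -0.20261983  0.2691    ] [ 0.60544177 -0.20455765  0.185     ] [ -0.15991168  -1.93782165 -84.1       ]
[[325.15220316  92.06309808]]
```

Request:
arm_command:
  increments:
    - [[0, -1, -15], [0, 0, 0]]
    - [[0, -1, -20], [0, 0, 0]]
    - [[0, 0, -15], [0, 0, 0]]
    - [[0, 0, 0], [0, 0, 0]]
    - [[0, 0, 0], [0, 0, 0]]

```text
clock: 7.95
tcp_pos: [0.5166, -0.1898, 0.228]
tcp_rot: [-3.142, -0.001, -0.19]
force: [-0.2, -0.4, -5.1]
finger_gap: 0.0157
grip_force: 40.0
```

Request:
arm_command:
  increments:
    - [[0, 0, 0], [0, 0, 0]]
    - [[0, 0, 0], [0, 0, 0]]

```text
clock: 8.2
tcp_pos: [0.5165, -0.1898, 0.2282]
tcp_rot: [3.141, -0.001, -0.19]
force: [-0.2, -0.1, -4.5]
finger_gap: 0.0156
grip_force: 40.0
```

```bash
python3 - <<'E'
from h import *
s=telemetry.get_state(); print(s['tcp_pos'],s['tcp_rot'],s['force'],s['wrist_torque'])
d=grab('wrist','w4'); f=grab('side','s4')
a=cv2.imread('pics/w4.png'); c=cv2.imread('pics/s4.png')
cv2.imwrite('pics/c4.png',cv2.hconcat([cv2.resize(a[50:110,290:350],(480,480),interpolation=2),cv2.resize(c[100:220,285:364],(316,480),interpolation=2)]))
E
```

```text
[ 0.51653874 -0.18983981  0.22822784] [ 3.14146369e+00 -1.05832455e-03 -1.89799802e-01] [-0.22067546 -0.13518979 -4.53507107] [ 0.00662414  0.03558991 -0.00715107]
```

View pics/c4.png

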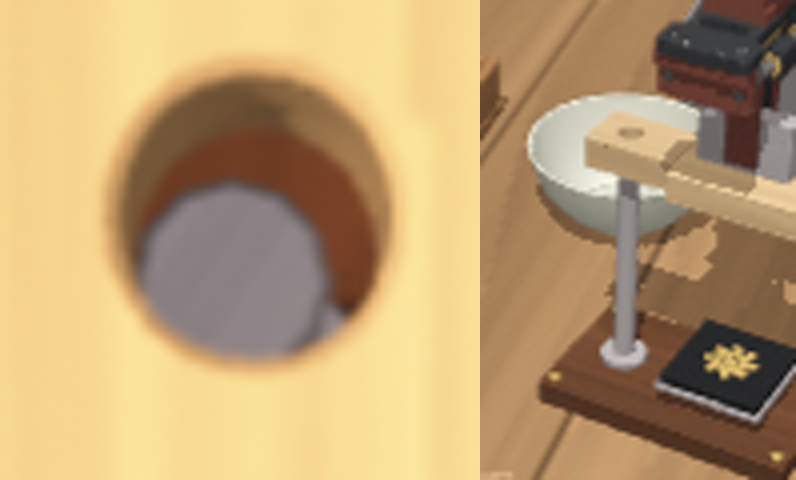

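The close view has the rim centred at crop (251,216) and the rod tip at (236,275), slightly to the left.

```bash
python3 - <<'E'
from h import *
d=load('w4'); z=.2282-.0327
P=lambda x,y:(290+x/8-.44,50+y/8-.44)
h=at(d,P(251,216),z+.024); r=at(d,P(235.5,275),.185); print(h,r,(r-h)*1000)
for zz,w,c in ((z+.024,.009,h),(.185,.007,r),(.183,.008,r)):
    a=np.linspace(0,2*np.pi,60); p=proj(d,np.c_[c[0]+w*np.cos(a),c[1]+w*np.sin(a),0*a+zz]); p=(p-[290,50]+.44)*8; print(p.min(0).round(),p.max(0).round())
E
```

```text
[ 0.6059564  -0.20618428  0.2195    ] [ 0.60603195 -0.20487733  0.185     ] [  0.07554799   1.30695155 -34.5       ]
[112.  69.] [390. 360.]
[146. 181.] [325. 368.]
[134. 171.] [337. 383.]
```

Request:
arm_command:
  increments:
    - [[0, 1.3, 0], [0, 0, 0]]
    - [[0, 0, -4], [0, 0, 0]]
    - [[0, 0, -4], [0, 0, 0]]
    - [[0, 0, 0], [0, 0, 0]]
    - [[0, 0, 0], [0, 0, 0]]

```text
clock: 8.93
tcp_pos: [0.5162, -0.1885, 0.2196]
tcp_rot: [3.142, 0.0, -0.19]
force: [0.4, 0.3, -4.9]
finger_gap: 0.0156
grip_force: 40.0
```

Request:
arm_command:
  increments:
    - [[0, 0, 0], [0, 0, 0]]
    - [[0, 0, 0], [0, 0, 0]]

```text
clock: 9.18
tcp_pos: [0.5163, -0.1885, 0.2198]
tcp_rot: [3.142, -0.0, -0.19]
force: [0.2, -0.6, -4.5]
finger_gap: 0.0156
grip_force: 40.0
```

```bash
python3 - <<'E'
from h import *
s=telemetry.get_state(); print(s['tcp_pos'],s['tcp_rot'],s['force'],s['wrist_torque'])
d=grab('wrist','w5')
a=cv2.imread('pics/w5.png')
cv2.imwrite('pics/c5.png',cv2.resize(a[50:110,290:350],(480,480),interpolation=2))
E
```

```text
[ 0.51629715 -0.18851687  0.21977139] [ 3.14156607e+00 -2.50022783e-04 -1.89898460e-01] [ 0.20645552 -0.64515682 -4.49743554] [0.09828033 0.12427775 0.02785553]
```

View pics/c5.png

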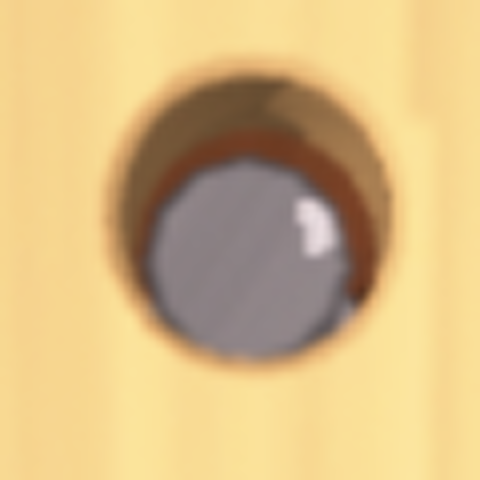

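The rod tip is now centred at crop (248,258) inside the rim.

```bash
python3 - <<'E'
from h import *
d=load('w5'); z=.2198-.0327
P=lambda x,y:(290+x/8-.44,50+y/8-.44)
h=at(d,P(251,216),z+.024); r=at(d,P(248,259),.185); print(h,r,(r-h)*1000)
for zz,w,c in ((z+.024,.009,h),(z,.009,h),(.185,.007,r)):
    a=np.linspace(0,2*np.pi,60); p=proj(d,np.c_[c[0]+w*np.cos(a),c[1]+w*np.sin(a),0*a+zz]); p=(p-[290,50]+.44)*8; print(p.min(0).round(),p.max(0).round())
E
```

```text
[ 0.60567197 -0.2048284   0.2111    ] [ 0.60583023 -0.20456212  0.185     ] [  0.15825968   0.26628082 -26.1       ]
[112.  69.] [390. 360.]
[130. 129.] [373. 383.]
[155. 161.] [341. 356.]
```

Request:
arm_command:
  increments:
    - [[0.1, 0.2, -2], [0, 0, 0]]
    - [[0, 0, -2], [0, 0, 0]]
    - [[0, 0, -2], [0, 0, 0]]
    - [[0, 0, -2], [0, 0, 0]]
    - [[0, 0, 0], [0, 0, 0]]

```text
clock: 9.85
tcp_pos: [0.5162, -0.1883, 0.2114]
tcp_rot: [-3.142, 0.0, -0.19]
force: [-0.1, 0.5, -5.5]
finger_gap: 0.0158
grip_force: 40.0
```

Request:
arm_command:
  increments:
    - [[0, 0, -3], [0, 0, 0]]
    - [[0, 0, -3], [0, 0, 0]]
    - [[0, 0, -3], [0, 0, 0]]
    - [[0, 0, -3], [0, 0, 0]]
    - [[0, 0, 0], [0, 0, 0]]

```text
clock: 10.48
tcp_pos: [0.5161, -0.1882, 0.1993]
tcp_rot: [-3.142, 0.001, -0.19]
force: [-0.1, 0.0, -4.6]
finger_gap: 0.0158
grip_force: 40.0
```

Request:
arm_command:
  increments:
    - [[0, 0, -5], [0, 0, 0]]
    - [[0, 0, -6], [0, 0, 0]]
    - [[0, 0, -6], [0, 0, 0]]
    - [[0, 0, -6], [0, 0, 0]]
    - [[0, 0, -3], [0, 0, 0]]

```text
clock: 11.1
tcp_pos: [0.5161, -0.1882, 0.1731]
tcp_rot: [-3.142, 0.001, -0.19]
force: [-0.9, 0.9, -4.6]
finger_gap: 0.0159
grip_force: 40.0
```

Request:
arm_command:
  increments:
    - [[0, 0, -5], [0, 0, 0]]
    - [[0, 0, -6], [0, 0, 0]]
    - [[0, 0, -6], [0, 0, 0]]
    - [[0, 0, -6], [0, 0, 0]]
    - [[0, 0, -3], [0, 0, 0]]

```text
clock: 11.72
tcp_pos: [0.5161, -0.1882, 0.1471]
tcp_rot: [-3.142, 0.001, -0.19]
force: [0.2, 0.1, -4.6]
finger_gap: 0.0157
grip_force: 40.0
```

Request:
arm_command:
  increments:
    - [[0, 0, -5], [0, 0, 0]]
    - [[0, 0, -6], [0, 0, 0]]
    - [[0, 0, -6], [0, 0, 0]]
    - [[0, 0, -6], [0, 0, 0]]
    - [[0, 0, -3], [0, 0, 0]]

```text
clock: 12.35
tcp_pos: [0.5161, -0.1882, 0.1212]
tcp_rot: [-3.142, 0.001, -0.19]
force: [0.9, -0.3, -3.5]
finger_gap: 0.0163
grip_force: 40.0
```

Request:
arm_command:
  increments:
    - [[0, 0, -5], [0, 0, 0]]
    - [[0, 0, -5], [0, 0, 0]]
    - [[0, 0, -5], [0, 0, 0]]
    - [[0, 0, -4], [0, 0, 0]]
    - [[0, 0, 0], [0, 0, 0]]

```text
clock: 12.98
tcp_pos: [0.5161, -0.1882, 0.1023]
tcp_rot: [-3.142, 0.001, -0.19]
force: [0.3, -0.3, -3.7]
finger_gap: 0.016
grip_force: 40.0
```

Request:
arm_command:
  increments:
    - [[0, 0, -1], [0, 0, 0]]
    - [[0, 0, -1], [0, 0, 0]]
    - [[0, 0, 0], [0, 0, 0]]
    - [[0, 0, 0], [0, 0, 0]]

```text
clock: 13.48
tcp_pos: [0.5164, -0.1883, 0.1007]
tcp_rot: [3.142, -0.0, -0.19]
force: [-0.5, -0.8, -4.6]
finger_gap: 0.0155
grip_force: 40.0
```

Request:
arm_command:
  increments:
    - [[0, 0, -1], [0, 0, 0]]
    - [[0, 0, -1], [0, 0, 0]]
    - [[0, 0, 0], [0, 0, 0]]
    - [[0, 0, 0], [0, 0, 0]]

```text
clock: 13.98
tcp_pos: [0.5163, -0.1883, 0.0987]
tcp_rot: [3.142, -0.0, -0.19]
force: [-0.1, 0.2, -4.7]
finger_gap: 0.016
grip_force: 40.0
```

Request:
arm_command:
  increments:
    - [[0, 0, -1], [0, 0, 0]]
    - [[0, 0, -1], [0, 0, 0]]
    - [[0, 0, 0], [0, 0, 0]]
    - [[0, 0, 0], [0, 0, 0]]

```text
clock: 14.48
tcp_pos: [0.5163, -0.1883, 0.0967]
tcp_rot: [3.142, -0.0, -0.19]
force: [0.3, -0.1, -4.6]
finger_gap: 0.0158
grip_force: 40.0
```

Request:
arm_command:
  increments:
    - [[0, 0, -1], [0, 0, 0]]
    - [[0, 0, -1], [0, 0, 0]]
    - [[0, 0, -0.5], [0, 0, 0]]
    - [[0, 0, 0], [0, 0, 0]]

```text
clock: 14.98
tcp_pos: [0.5163, -0.1882, 0.0941]
tcp_rot: [-3.142, 0.0, -0.19]
force: [1.0, -0.2, -4.3]
finger_gap: 0.0154
grip_force: 40.0
```

Request:
arm_command:
  increments:
    - [[0, 0, -1], [0, 0, 0]]
    - [[0, 0, -1], [0, 0, 0]]
    - [[0, 0, -0.5], [0, 0, 0]]
    - [[0, 0, 0], [0, 0, 0]]

```text
clock: 15.48
tcp_pos: [0.5163, -0.1883, 0.0916]
tcp_rot: [-3.142, 0.0, -0.19]
force: [0.5, 0.3, -4.7]
finger_gap: 0.0156
grip_force: 40.0
```

Request:
arm_command:
  increments:
    - [[0, 0, -1], [0, 0, 0]]
    - [[0, 0, -1], [0, 0, 0]]
    - [[0, 0, -0.5], [0, 0, 0]]
    - [[0, 0, 0], [0, 0, 0]]

```text
clock: 15.98
tcp_pos: [0.5163, -0.1883, 0.0891]
tcp_rot: [3.142, 0.0, -0.19]
force: [-0.4, -0.4, -4.9]
finger_gap: 0.0158
grip_force: 40.0
```

Request:
arm_command:
  increments:
    - [[0, 0, -1], [0, 0, 0]]
    - [[0, 0, -1], [0, 0, 0]]
    - [[0, 0, -0.5], [0, 0, 0]]
    - [[0, 0, 0], [0, 0, 0]]

```text
clock: 16.48
tcp_pos: [0.5163, -0.1883, 0.0866]
tcp_rot: [3.142, 0.0, -0.19]
force: [-1.0, -0.1, -4.2]
finger_gap: 0.016
grip_force: 40.0
```

Request:
arm_command:
  increments:
    - [[0, 0, -1], [0, 0, 0]]
    - [[0, 0, -1], [0, 0, 0]]
    - [[0, 0, -0.5], [0, 0, 0]]
    - [[0, 0, 0], [0, 0, 0]]

```text
clock: 16.98
tcp_pos: [0.5163, -0.1883, 0.0841]
tcp_rot: [3.142, 0.0, -0.19]
force: [-0.8, -0.1, -4.2]
finger_gap: 0.0159
grip_force: 40.0
```

Request:
arm_command:
  increments:
    - [[0, 0, -1], [0, 0, 0]]
    - [[0, 0, -1], [0, 0, 0]]
    - [[0, 0, 0], [0, 0, 0]]
    - [[0, 0, 0], [0, 0, 0]]

```text
clock: 17.48
tcp_pos: [0.5164, -0.1883, 0.0823]
tcp_rot: [3.142, -0.0, -0.19]
force: [-0.1, 0.7, -3.4]
finger_gap: 0.0157
grip_force: 40.0
```

Request:
arm_command:
  increments:
    - [[0, 0, -1], [0, 0, 0]]
    - [[0, 0, 0], [0, 0, 0]]
    - [[0, 0, 0], [0, 0, 0]]

```text
clock: 17.85
tcp_pos: [0.5164, -0.1883, 0.0814]
tcp_rot: [3.142, -0.0, -0.19]
force: [-1.4, -0.1, 2.1]
finger_gap: 0.0158
grip_force: 40.0
```

Request:
arm_command:
  increments:
    - [[0, 0, -0.6], [0, 0, 0]]
    - [[0, 0, -0.5], [0, 0, 0]]
    - [[0, 0, 0], [0, 0, 0]]
    - [[0, 0, 0], [0, 0, 0]]

```text
clock: 18.35
tcp_pos: [0.5164, -0.1883, 0.0806]
tcp_rot: [3.141, -0.0, -0.19]
force: [-2.7, 1.0, 7.6]
finger_gap: 0.0158
grip_force: 40.0
```

Request:
arm_command:
  increments:
    - [[0, 0, -0.3], [0, 0, 0]]
    - [[0, 0, 0], [0, 0, 0]]
    - [[0, 0, 0], [0, 0, 0]]
    - [[0, 0, 0], [0, 0, 0]]
    - [[0, 0, 0], [0, 0, 0]]

```text
clock: 18.98
tcp_pos: [0.5164, -0.1883, 0.0804]
tcp_rot: [3.141, -0.0, -0.19]
force: [-4.0, 1.4, 8.1]
finger_gap: 0.0156
grip_force: 40.0
```

Request:
arm_command:
  increments:
    - [[0, 0, 0], [0, 0, 0]]
    - [[0, 0, 0], [0, 0, 0]]
    - [[0, 0, 0], [0, 0, 0]]
    - [[0, 0, 0], [0, 0, 0]]
    - [[0, 0, 0], [0, 0, 0]]

```text
clock: 19.6
tcp_pos: [0.5165, -0.1883, 0.0804]
tcp_rot: [3.141, -0.0, -0.19]
force: [-4.1, 0.5, 8.0]
finger_gap: 0.0159
grip_force: 40.0
```

Request:
arm_command:
  increments:
    - [[0, 0, 0], [0, 0, 0]]
    - [[0, 0, 0], [0, 0, 0]]
    - [[0, 0, 0], [0, 0, 0]]
    - [[0, 0, 0], [0, 0, 0]]
    - [[0, 0, 0], [0, 0, 0]]

```text
clock: 20.23
tcp_pos: [0.5164, -0.1883, 0.0804]
tcp_rot: [3.141, -0.0, -0.19]
force: [-3.8, 1.5, 8.7]
finger_gap: 0.0161
grip_force: 40.0
```

Request:
arm_command:
  increments:
    - [[0, 0, 0], [0, 0, 0]]
    - [[0, 0, 0], [0, 0, 0]]
    - [[0, 0, 0], [0, 0, 0]]
    - [[0, 0, 0], [0, 0, 0]]
    - [[0, 0, 0], [0, 0, 0]]

```text
clock: 20.85
tcp_pos: [0.5164, -0.1883, 0.0804]
tcp_rot: [3.141, -0.0, -0.19]
force: [-3.9, 1.2, 9.3]
finger_gap: 0.0157
grip_force: 40.0
```

```bash
python3 - <<'E'
from h import *
s=telemetry.get_state(); print(s['tcp_pos'],s['tcp_rot'],s['force'],s['wrist_torque'])
d=grab('wrist','w6'); f=grab('side','s6')
a=cv2.imread('pics/w6.png'); c=cv2.imread('pics/s6.png')
cv2.imwrite('pics/c6.png',cv2.hconcat([cv2.resize(a[0:240,200:440],(400,400)),cv2.resize(c[130:230,280:380],(400,400),interpolation=2)]))
E
```

```text
[ 0.51641954 -0.18832241  0.08041884] [ 3.14141784e+00 -2.65918239e-04 -1.89917320e-01] [-3.87494179  1.19291415  9.26179771] [ 0.34196487  0.98826569 -0.02309338]
```

View pics/c6.png

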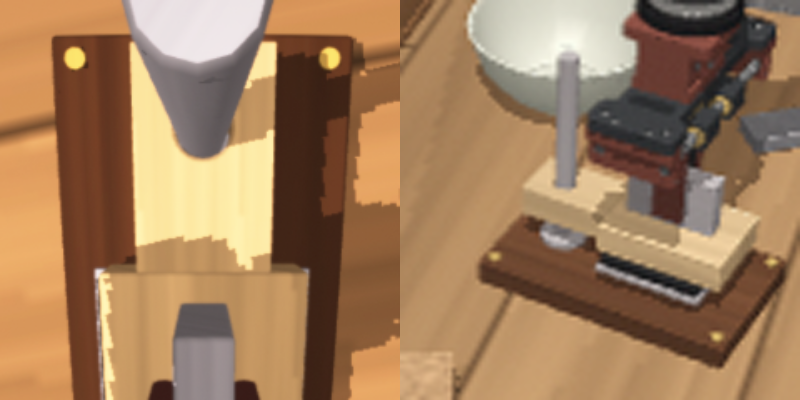

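The caul lies flat on the tile and in line with the press. There is about 4 N of side load on the rod, so I'll ease it slightly and hold again.

Request:
arm_command:
  increments:
    - [[-0.3, 0.1, 0], [0, 0, 0]]
    - [[-0.2, 0, 0], [0, 0, 0]]
    - [[0, 0, 0], [0, 0, 0]]
    - [[0, 0, 0], [0, 0, 0]]

```text
clock: 21.45
tcp_pos: [0.5164, -0.1883, 0.0805]
tcp_rot: [3.141, -0.001, -0.19]
force: [-2.7, 0.8, 8.1]
finger_gap: 0.0157
grip_force: 40.0
```

Request:
arm_command:
  increments:
    - [[-0.4, 0.1, 0], [0, 0, 0]]
    - [[-0.3, 0.1, 0], [0, 0, 0]]
    - [[0, 0, 0], [0, 0, 0]]
    - [[0, 0, 0], [0, 0, 0]]
    - [[0, 0, 0], [0, 0, 0]]

```text
clock: 22.08
tcp_pos: [0.5163, -0.1883, 0.0807]
tcp_rot: [3.141, -0.002, -0.19]
force: [-1.4, 0.6, 8.0]
finger_gap: 0.016
grip_force: 40.0
```

Request:
arm_command:
  increments:
    - [[0, 0, 0], [0, 0, 0]]
    - [[0, 0, 0], [0, 0, 0]]
    - [[0, 0, 0], [0, 0, 0]]
    - [[0, 0, 0], [0, 0, 0]]
    - [[0, 0, 0], [0, 0, 0]]

```text
clock: 22.7
tcp_pos: [0.5163, -0.1883, 0.0807]
tcp_rot: [3.141, -0.003, -0.19]
force: [-1.0, 0.8, 7.2]
finger_gap: 0.0161
grip_force: 40.0
```

Request:
arm_command:
  increments:
    - [[0, 0, 0], [0, 0, 0]]
    - [[0, 0, 0], [0, 0, 0]]
    - [[0, 0, 0], [0, 0, 0]]
    - [[0, 0, 0], [0, 0, 0]]
    - [[0, 0, 0], [0, 0, 0]]

```text
clock: 23.32
tcp_pos: [0.5164, -0.1883, 0.0807]
tcp_rot: [3.141, -0.003, -0.19]
force: [-0.8, 0.3, 6.2]
finger_gap: 0.016
grip_force: 40.0
```

Request:
arm_command:
  increments:
    - [[0, 0, 0], [0, 0, 0]]
    - [[0, 0, 0], [0, 0, 0]]
    - [[0, 0, 0], [0, 0, 0]]
    - [[0, 0, 0], [0, 0, 0]]
    - [[0, 0, 0], [0, 0, 0]]

```text
clock: 23.95
tcp_pos: [0.5164, -0.1883, 0.0807]
tcp_rot: [3.141, -0.003, -0.19]
force: [-1.3, 1.0, 6.9]
finger_gap: 0.0158
grip_force: 40.0
```

Request:
arm_command:
  increments:
    - [[0, 0, 0.5], [0, 0, 0]]
    - [[0, 0, 0.5], [0, 0, 0]]
    - [[0, 0, 0.4], [0, 0, 0]]
    - [[0, 0, 0], [0, 0, 0]]
    - [[0, 0, 0], [0, 0, 0]]

```text
clock: 24.58
tcp_pos: [0.516, -0.1882, 0.0814]
tcp_rot: [3.142, -0.002, -0.19]
force: [2.9, -1.1, 2.7]
finger_gap: 0.0157
grip_force: 40.0
```

Request:
arm_command:
  increments:
    - [[0, 0, 0], [0, 0, 0]]
    - [[0, 0, 0], [0, 0, 0]]
    - [[0, 0, 0], [0, 0, 0]]
    - [[0, 0, 0], [0, 0, 0]]
    - [[0, 0, 0], [0, 0, 0]]
  fingers: 0

```text
clock: 25.2
tcp_pos: [0.515, -0.188, 0.0811]
tcp_rot: [-3.142, 0.0, -0.19]
force: [-0.1, 0.7, -0.1]
finger_gap: 0.0624
grip_force: 0.0
```

Request:
arm_command:
  increments:
    - [[0, 0, 0], [0, 0, 0]]
    - [[0, 0, 0], [0, 0, 0]]
    - [[0, 0, 0], [0, 0, 0]]
    - [[0, 0, 0], [0, 0, 0]]

```text
clock: 25.7
tcp_pos: [0.5151, -0.188, 0.0812]
tcp_rot: [3.142, -0.0, -0.19]
force: [-0.4, 0.5, -0.0]
finger_gap: 0.0878
grip_force: 0.0
```

Released. I'll back straight up.

Request:
arm_command:
  increments:
    - [[0, 0, 10], [0, 0, 0]]
    - [[0, 0, 25], [0, 0, 0]]
    - [[0, 0, 35], [0, 0, 0]]
    - [[0, 0, 45], [0, 0, 0]]
    - [[0, 0, 45], [0, 0, 0]]

```text
clock: 26.32
tcp_pos: [0.5149, -0.1879, 0.2433]
tcp_rot: [3.142, -0.0, -0.19]
force: [-0.1, -1.1, -0.7]
finger_gap: 0.0879
grip_force: 0.0
```

Request:
arm_command:
  increments:
    - [[-5, 0, 30], [0, 0, 0]]
    - [[-5, 0, 0], [0, 0, 0]]
    - [[0, 0, 0], [0, 0, 0]]
    - [[0, 0, 0], [0, 0, 0]]
    - [[0, 0, 0], [0, 0, 0]]

```text
clock: 26.95
tcp_pos: [0.5048, -0.1878, 0.2702]
tcp_rot: [-3.141, 0.002, -0.19]
force: [-1.3, 0.1, -0.5]
finger_gap: 0.0878
grip_force: 0.0
```

```bash
python3 - <<'E'
from h import *
d=grab('wrist','w7'); f=grab('side','s7')
a=cv2.imread('pics/w7.png'); c=cv2.imread('pics/s7.png')
cv2.imwrite('pics/c7.png',cv2.hconcat([cv2.resize(a[0:240,200:440],(400,400)),cv2.resize(c[130:230,280:380],(400,400),interpolation=2)]))
E
```

```text
(no output)
```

View pics/c7.png

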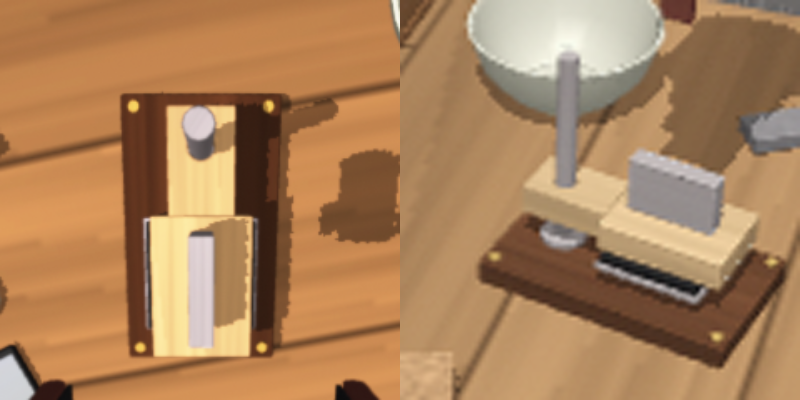

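The caul lies flat on the tile, threaded on the rod and in line with the press, and the gripper is clear. I'll hand in.

```bash
python3 -c "
from station import bot
print(bot.hand_in())"
```

```text
the job is handed in; nothing more can be done
None
```

I threaded the caul on the rod, pressed it on the tile for over two seconds with about 12–14 N of contact force (its weight included), released it lying flat and in line, and handed in the job at about 27 s; the hand-in returned no verdict.

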